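# Full double shot from the syrup dispenser

### The arm

A 7-joint arm with a two-finger parallel gripper is mounted at the origin on the work surface. World frame = base frame: x ahead of the robot, y to its left, z up, the work surface at z = 0. Lengths are in m, angles in rad, forces in N, time in s.
With the tool pointing down it reaches from about 0.35 to 0.9 m from the base axis. Payload 19.9 kg.
Tool frame: the origin (TCP) lies between the finger pads; the fingertips stand 19 mm ahead of it and the grasp point (between the pads) is the TCP; z points along the fingers, y is the line along which they close (so a half turn about z gives the same grasp; the last joint's range is limited). The gripper opens to 94 mm and grips with 3 to 60 N. Pads are 16 mm wide; open, the fingers measure 119 mm over their backs; the gripper's body (75 mm by 177 mm) begins 78 mm behind the grasp point.
Start: joints at [-1.208, 0.417, -0.01, 1.614, 0.005, 1.111, -0.053], TCP at [0.246, 0.574, 0.2] pointing down, gripper open.
Joint ranges: [-2.81, 2.81], [-0.39, 2.02], [-1.27, 1.25], [0.06, 2.57], [-1.19, 4.33], [0.19, 2], [-2.82, 2.82]. Speed limits (rad/s): [1.89, 1.89, 2.39, 2.39, 3.01, 3.01, 3.01].

### API

Orientations are given as a 3x3 rotation matrix whose columns are the frame's x, y, z axes.
In Python, from rig import robot gives the robot as it stands. Calls block until the motion is done:
- robot.move_ptp(position, orientation): joint-space move of the TCP to a pose.
- robot.move_linear(position, velocity=0.15, frame=None, threshold=None): straight line of the TCP; frame=None keeps the orientation; velocity is the mean speed in m/s. With threshold (N) it stops when the force on the tool has changed by that much, and returns True; else False.
- robot.goto_joints(angles): joint-space move.
- robot.gripper_to(opening): finger opening in m; the grip force is fixed at half the most; returns when the fingers have stopped.
- robot.pause(seconds).
- robot.ik(position, orientation): joint angles nearest the present ones, or None.
- robot.get_state(): the state.
- robot.grab_frame(name): name is "side" or "top" or "wrist"; returns the picture (400x640x3 uint8, red, green, blue); there is no depth.
- robot.camera_info(name): a dict with "fx", "fy", "cx", "cy" (pixels), "rvec" (rotation vector, rad) and "tvec" (3), from world to camera coordinates, as OpenCV has them. Camera axes: x right, y down, z forward; pixel columns grow to the right and rows downward; lengths in m; the calibration is good to about 2 mm. The wrist camera is an equidistant fisheye: a pixel r from the principal point sees the ray r / f radians off the axis. A picture is of the moment at which its call begins: read the wrist's pose just before it. camera_info takes no time and is no camera call; for the wrist camera it gives the pose at the moment of the call.
A pose or a line that the arm cannot do raises robot.PlanningError and nothing moves.
- robot.sign_off(): hands the job in; it is judged then, once.
The state is a dict: "time": time; "qpos": joint angles; "joint_vel": joint speeds; "effort": joint torques, N m; "ee_pos": TCP position; "tool_rot": TCP orientation; "force": force on the tool from outside, world axes, zero at the start; "moment": the same for the moment, N m; "opening": finger opening in m; "grasp_force": force on a finger pad.
Only numpy, scipy, OpenCV 4.12 (cv2) and the standard library are available. Lean on these libraries where they do the work, as an engineer would, in place of code of your own. Each camera call takes 0.05 s, during which the arm holds its last target. There are 200 camera calls.

### The job

Stand the metal measuring cup upright on the drip tray under the spout of the green syrup dispenser and let go of it, and only then pump: press the green plunger knob down through its soft first stop until it bears firmly on the stiffer second stop, keep it there for about a second without leaning hard on it, and let it rise all the way while the cup stays in place. Do not pump before the cup is there, and leave the red dispenser and everything else on the table alone.

Things in the scene. Friction and masses are not known exactly. Their poses are not given: they have to be found in the camera images.
- green_dispenser: fixed steel tank 140 (x) x 110 (y) x 160 mm tall, green lid (top at 172 mm) and panels. Origin: centre of its underside on the table; x axis points from its front (spout side) to its back, z up. Front wall at x = -70 mm. The spout, a 14 mm steel tube, runs forward from it at a height of 135 mm and bends down at x = -125 mm. The plunger stands upright on top at x = -20 mm.
- green_tray (a point): centre of the top of the green dispenser's drip tray, 98 (x) x 100 (y) mm, 8 mm thick, in front of the tank, 121 mm from its origin; the cup belongs on it, its mouth below the spout
- green_spout (a point): outlet of the green spout, its lowest point, 101 mm above the table, 125 mm in front of the dispenser's origin (so 93 mm above the tray)
- green_knob (a point): centre of the flat top of the green plunger knob (round, 48 mm across, 16 mm thick, 248 mm above the table when up); it moves with the plunger
- green_plunger (a joint): travel in m: 0 up, grows as pressed straight down, 0.042 its end. Spring 2 to 4 N. At 4 to 28 mm (unseen, different each time) the soft first stop: push jumps by 4 N, to about 7 N in all, then rises to about 9 N over 7 mm more. There the second stop, a buffer rising 8 N per mm: 17 to 20 N in all, kept 0.5 s or more, rests on it properly (15.5 N is the least); 22.5 N or more overloads it.
- green_head: the moving head of the green plunger: knob on a 14 mm rod; origin on its axis, 62 mm below the knob's top; z up
- green_collar: black collar fixed on the green dispenser's lid, 40 mm across, through which the plunger runs; the two stops sit inside it, hidden. Origin at its foot, 172 mm above the table
- cup: loose aluminium measuring cup with a straight black handle, 130 to 210 g: 70 mm across the mouth, 62 mm at the foot, 60 mm tall, wall 3.5 mm. Origin: centre of its underside, z up; the handle sticks out level along the cup's -x axis, from 33 to 111 mm from the cup's centre, 12 mm wide and high, its middle 50 mm above the underside
- cup_mouth (a point): centre of the cup's mouth, 60 mm above its underside
- cup_grip (a point): middle of the free part of the handle, 80 mm from the cup's centre, 50 mm above its underside: a good place to pinch it from above across the handle
- red_dispenser: a like dispenser with a red lid, panels and knob, not to be used; same sizes and axes
- red_plunger (a joint): travel of the red plunger, m: 0 up; leave it alone
- carton_a: yellow juice carton with a red cap, 70 x 70 x 220 mm, bystander; origin at its underside
- syrup_bottle: amber bottle with a white cap, 68 mm across, 200 mm tall, bystander; origin at its underside
- cork_bottle: green bottle with a cork, 60 mm across, 190 mm tall, bystander; origin at its underside
- cup_stack: stack of white paper cups, 75 mm across, 110 mm tall, bystander; origin at its underside
- dish: shallow steel dish, 120 mm across, 16 mm tall, bystander; origin at its underside
Not all that is in view belongs to the job. What is shaped like the cup but purple is not meant.

How it is judged:
On the way, in this order (a step that is already met when the one before it is completed fails the run):
1. the cup stands upright on the tray under the green spout, let go (horizontal distance between cup_mouth and green_spout below 0.018 m and z of cup in the frame of green_dispenser between 0.004 and 0.012 m and angle between cup's own z axis and vertical below 0.12 rad and contact force between the fingers and cup below 0.1 N and linear speed of cup below 0.03 m/s and value of joint green_plunger below 0.004 m), for 0.2 s.
2. with the cup there, the green plunger bears on its second stop (horizontal distance between cup_mouth and green_spout below 0.018 m and z of cup in the frame of green_dispenser between 0.004 and 0.012 m and angle between cup's own z axis and vertical below 0.12 rad and contact force between green_head and green_collar above 11 N and value of joint green_plunger above 0.009 m), for 0.3 s.
At the end, for the whole second after the job is handed in: The green plunger has been pressed onto its second stop and is back up (within 3 mm), and the cup stands still, upright (within 7 degrees) on the drip tray, the centre of its mouth within 18 mm of the green spout seen from above; the red plunger is up (horizontal distance between cup_mouth and green_spout below 0.018 m and z of cup in the frame of green_dispenser between 0.004 and 0.012 m and angle between cup's own z axis and vertical below 0.12 rad and value of joint each of green_plunger, red_plunger below 0.003 m and linear speed of cup below 0.02 m/s); the robot touches nothing.
It fails at once if the green plunger is forced: its stops bear more than 20 N (about 23 N push in all) (contact force between green_head and green_collar above 20 N).
It fails at once if the green plunger is pressed more than 8 mm while the cup is not under its spout (value of joint green_plunger above 0.008 m and not (horizontal distance between cup_mouth and green_spout below 0.018 m and z of cup in the frame of green_dispenser between 0.004 and 0.012 m and angle between cup's own z axis and vertical below 0.12 rad)).
It fails at once if the red plunger is pressed more than 8 mm (value of joint red_plunger above 0.008 m).
It fails at once if the cup is tipped over (angle between cup's own z axis and vertical above 0.9 rad).
It fails at once if a bystander is shifted by more than 30 mm (distance of any of carton_a, syrup_bottle, cork_bottle, cup_stack, dish from where it was at the start of the episode above 0.03 m).
It also fails if it takes over 62 s, if anything falls off the work surface, if the arm or the gripper's body presses on something with over 40 N, if the wrist force passes 120 N, or if a joint passes its speed limit or range.

## Working session

There is one attempt and no reset: what is moved stays moved. The work goes in short steps, each a Python script; the robot and the scene stay as the last script left them, time stands still between calls to the robot, and variables do not carry over. Pictures are saved under pics/ and viewed, at most 12 in all, crops included, and the job is handed in when it is done.

```bash
mkdir -p pics; ls; python3 - <<'E'
from rig import robot
import cv2
for n in ("top","side"):
    im=robot.grab_frame(n); cv2.imwrite(f"pics/{n}0.png",im[:,:,::-1]); print(n,robot.camera_info(n))
s=robot.get_state(); print(s["time"],s["ee_pos"],s["force"],s["opening"],s["tool_rot"])
E
```

```text
pics
top {'fx': 515.9457734820498, 'fy': 515.9457734820498, 'cx': 326.20641497720277, 'cy': 204.07491733889813, 'rvec': array([ 2.17787408, -2.19221446,  0.09350583]), 'tvec': array([0.01556141, 0.51596414, 1.72890326])}
side {'fx': 513.7258244616132, 'fy': 513.7258244616132, 'cx': 325.61409866941176, 'cy': 201.733482491286, 'rvec': array([ 0.14883594, -2.90262811,  1.10299116]), 'tvec': array([0.50124583, 0.14916599, 1.63617039])}
0.1 [0.24601064 0.57417477 0.19958607] [-0.4532658   0.01622543  0.77422274] 0.09394812460453131 [[-9.19186004e-01  3.93823509e-01 -3.65535959e-04]
 [ 3.93823672e-01  9.19185410e-01 -1.04743854e-03]
 [-7.65106031e-05 -1.10674756e-03 -9.99999385e-01]]
```

View pics/top0.png

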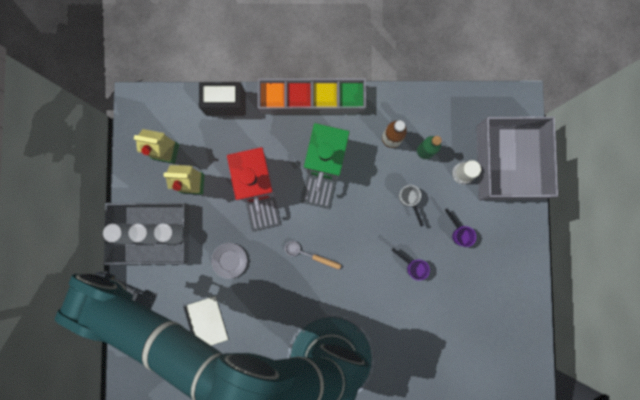

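View pics/side0.png

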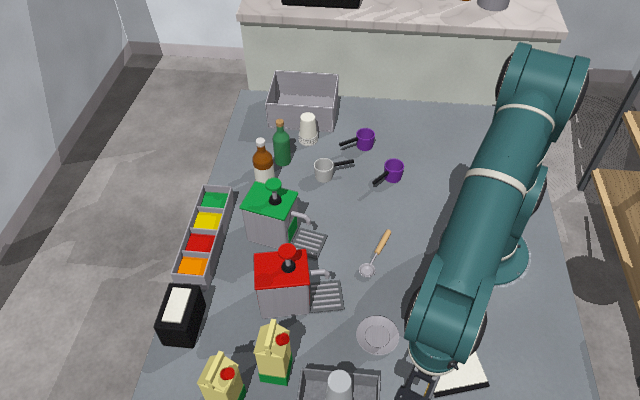

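Candidates for the cup in the top view: the grey metal cup at (410,196), purple cups at (465,237) and (419,269), and the white paper cup stack at (467,171). I choose the grey one, which is at (323,170) in the side view. A close crop will check that.

```bash
python3 - <<'E'
import cv2,numpy as np
t=cv2.imread("pics/top0.png");s=cv2.imread("pics/side0.png")
a=cv2.resize(t[110:230,290:440],None,fx=5.3,fy=5.3,interpolation=cv2.INTER_CUBIC)[:, :795]
a=cv2.resize(t[115:235,295:435],(400,343),interpolation=cv2.INTER_CUBIC)
b=cv2.resize(s[145:265,230:370],(400,343),interpolation=cv2.INTER_CUBIC)
cv2.imwrite("pics/crop0.png",np.hstack([a,b]))
E
```

```text
(no output)
```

View pics/crop0.png

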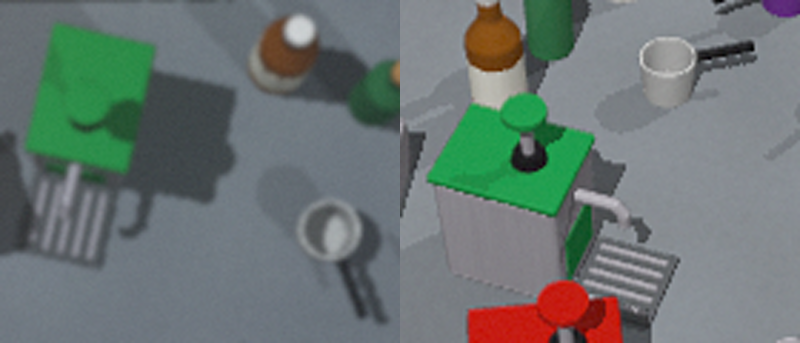

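The crop confirms an aluminium cup with a black handle; the mouth is at about (410,196) in the top view. The green lid and knob are clear in both views. Next I measure.

```bash
cat > h.py <<'E'
import cv2, numpy as np
from rig import robot
def ray(info,uv,fish=False):
    R,_=cv2.Rodrigues(np.asarray(info["rvec"],float)); t=np.asarray(info["tvec"],float)
    x=(uv[0]-info["cx"])/info["fx"]; y=(uv[1]-info["cy"])/info["fy"]
    if fish:
        th=np.hypot(x,y); k=np.sin(th)/th if th>1e-9 else 1; d=np.array([x*k,y*k,np.cos(th)])
    else: d=np.array([x,y,1.])
    return -R.T@t, R.T@(d/np.linalg.norm(d))
def onz(info,uv,z,fish=False):
    o,d=ray(info,uv,fish); return o+d*(z-o[2])/d[2]
def tri(r1,r2):
    A=[];b=[]
    M=np.zeros((3,3));v=np.zeros(3)
    for o,d in (r1,r2):
        P=np.eye(3)-np.outer(d,d); M+=P; v+=P@o
    return np.linalg.solve(M,v)
def biggest(m):
    c,_=cv2.findContours(m.astype(np.uint8),cv2.RETR_EXTERNAL,cv2.CHAIN_APPROX_NONE)
    return max(c,key=cv2.contourArea)
def down(yaw):  # tool x axis at yaw, z down
    c,s=np.cos(yaw),np.sin(yaw); return np.array([[c,s,0],[s,-c,0],[0,0,-1.]])
E
python3 - <<'E'
from h import *
t=cv2.imread("pics/top0.png");I=robot.camera_info("top");S=robot.camera_info("side")
hsv=cv2.cvtColor(t,cv2.COLOR_BGR2HSV)
m=cv2.inRange(hsv,(45,120,60),(80,255,255)); m[:,:295]=0; m[:115]=0; m[:,360:]=0
c=biggest(m); r=cv2.minAreaRect(c); print(r)
P=np.array([onz(I,p,.172) for p in cv2.boxPoints(r)]); print(P.round(4)); print("lid centre",P.mean(0))
print("edges",np.linalg.norm(P-np.roll(P,-1,0),axis=1))
E1=P[1]-P[0];E2=P[2]-P[1];print(np.degrees(np.arctan2(E1[1],E1[0])),np.degrees(np.arctan2(E2[1],E2[0])))
kt=(295+87/2.857,115+102/2.857);ks=(230+124/2.857,145+112/2.857)
print("knob",tri(ray(I,kt),ray(S,ks)),onz(I,kt,.248),onz(S,ks,.248))
ct=(295+330/2.857,115+230/2.857)
print("cup",onz(I,ct,.06), "handle tip",onz(I,(295+362/2.857,115+316/2.857),.05))
for n,p in dict(spout=(68,213),traycorner1=(103,267),traycorner2=(27,250)).items(): print(n,onz(I,(295+p[0]/2.857,115+p[1]/2.857),.101 if n=='spout' else .008))
E
```

```text
((326.3089599609375, 148.99436950683594), (36.727054595947266, 45.57152557373047), 12.994617462158203)
[[ 0.6201  0.0838  0.172 ]
 [ 0.7602  0.0513  0.172 ]
 [ 0.7334 -0.0606  0.172 ]
 [ 0.5936 -0.0273  0.172 ]]
lid centre [0.67682685 0.0118017  0.172     ]
edges [0.14387644 0.11505275 0.14376336 0.11425631]
-13.08227571652474 -103.48627938240845
knob [0.65679611 0.01494353 0.24141568] [0.65727903 0.01507337 0.248     ] [0.65356319 0.02127068 0.248     ]
cup [ 0.53972124 -0.26764292  0.06      ] handle tip [ 0.43990509 -0.30468124  0.05      ]
spout [0.55705835 0.0364605  0.101     ]
traycorner1 [ 0.5019138  -0.00434545  0.008     ]
traycorner2 [0.52284824 0.08630542 0.008     ]
```

```bash
python3 - <<'E'
from h import *
s=robot.get_state(); p=np.array(s["ee_pos"])
robot.move_linear([p[0],p[1],.36],velocity=.3)
g=np.array([.465,-.295])
best=[(abs(q[6]),y) for y in (np.radians(20.3),np.radians(200.3)) if (q:=robot.ik([g[0],g[1],.28],down(y))) is not None]
print(best); y=min(best)[1]
robot.move_ptp([g[0],g[1],.28],down(y)); robot.gripper_to(.06)
I=robot.camera_info("wrist"); im=robot.grab_frame("wrist"); cv2.imwrite("pics/w0.png",im[:,:,::-1])
np.save("w0.npy",I,allow_pickle=True)
s=robot.get_state();print(s["time"],s["ee_pos"],s["force"],s["qpos"]);print(I)
E
```

```text
[(np.float64(0.29285853492693914), np.float64(0.3543018381548489)), (np.float64(2.782041824332956), np.float64(3.495894491744642))]
4.6833 [ 0.46498401 -0.29501528  0.27999867] [-0.5115921  -0.46607632 -0.16429059] [-0.42315048  0.44601551  1.25006566  1.72769178 -0.43987221  1.29190871
 -0.29281284]
{'fx': 309.70691628693146, 'fy': 309.70691628693146, 'cx': 317.2162993835845, 'cy': 196.0917061581895, 'rvec': array([-2.37540531,  1.65428124,  0.24205447]), 'tvec': array([-0.43717828,  0.26562837,  0.56418633])}
```

View pics/w0.png

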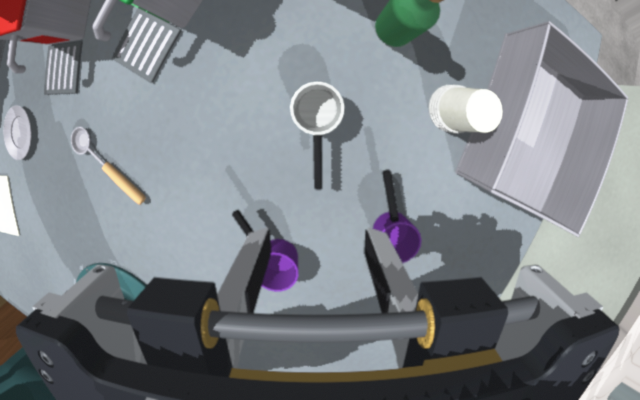

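The wrist view shows the cup rim centred at (317,108) and the handle running from (318,137) to (318,188). The purple cups are clear of the grasp. Joint 3 sits at its limit, so I move to a cleaner arm posture before grasping.

```bash
python3 - <<'E'
from h import *
I=np.load("w0.npy",allow_pickle=True).item()
c=onz(I,(317.5,108.5),.06,True); h1=onz(I,(318,140),.056,True); h2=onz(I,(318,187),.056,True)
print("cup",c,"h",h1,h2,np.linalg.norm((h2-c)[:2]))
d=(c-h2)[:2]; yaw=np.arctan2(d[1],d[0]); d/=np.linalg.norm(d); g=c[:2]-.08*d
print(np.degrees(yaw),g)
robot.goto_joints([.52,.3,0,1.614,0,1.228,-.05])
print(robot.get_state()["ee_pos"])
for y in (yaw,yaw+np.pi): print(robot.ik([g[0],g[1],.12],down(y)))
robot.move_ptp([g[0],g[1],.14],down(yaw))
s=robot.get_state();print(s["time"],s["ee_pos"],s["qpos"])
I=robot.camera_info("wrist"); im=robot.grab_frame("wrist"); cv2.imwrite("pics/w1.png",im[:,:,::-1]); np.save("w1.npy",I,allow_pickle=True)
E
```

```text
cup [ 0.5390295  -0.26729081  0.06      ] h [ 0.50009576 -0.28239086  0.056     ] [ 0.43980545 -0.30471295  0.056     ] 0.10604635226608641
20.663862946380917 [ 0.46417615 -0.29552159]
[ 0.4970015  -0.320072    0.27102611]
[ 0.44660839  0.37796139  0.07905193  1.87852868 -0.03761726  0.88652082
 -0.66625727]
[ 0.82588456  0.40438587 -0.38883458  1.86536854  0.19037278  0.9080111
  2.27909363]
6.8083 [ 0.46493768 -0.29564795  0.14072706] [ 0.44380346  0.35210409  0.08143568  1.86083082 -0.03486321  0.92937382
 -0.66577584]
```

View pics/w1.png

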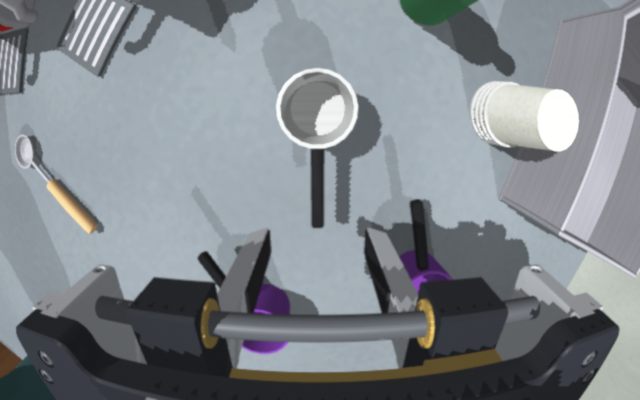

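```bash
python3 - <<'E'
from h import *
I=np.load("w1.npy",allow_pickle=True).item()
s=robot.get_state(); R=np.array(s["tool_rot"]); p=np.array(s["ee_pos"])
for n,uv,z in (("p1tip",(204,256),.056),("p2tip",(417,203),.056),("cup",(317,108),.06),("htip",(318,226),.056)):
    q=onz(I,uv,z,True); print(n,q,(R.T@(q-p)))
c=onz(I,(317,108),.06,True);h=onz(I,(318,226),.056,True)
d=(c-h)[:2]; print(np.degrees(np.arctan2(d[1],d[0])),np.linalg.norm(d))
E
```

```text
p1tip [ 0.36500016 -0.20889347  0.056     ] [-0.06286203 -0.11719137  0.08499402]
p2tip [ 0.4934323  -0.38530086  0.056     ] [-0.00557871  0.09336235  0.08536161]
cup [ 0.53984858 -0.26637313  0.06      ] [ 0.08010945 -0.001271    0.08131889]
htip [ 0.43913871 -0.30568472  0.056     ] [-0.02800148 -0.00035913  0.08520137]
21.322940881100347 0.10811049816894
```

Grasp, lift, and carry without rotation; the handle will point front-right. I'll approach the tray from the right.

```bash
python3 - <<'E'
from h import *
y=np.radians(21); d=np.array([np.cos(y),np.sin(y)])
g=np.array([.5395,-.2668])-.08*d
robot.move_linear([g[0],g[1],.05],velocity=.12,frame=down(y))
robot.gripper_to(.0)
s=robot.get_state();print(s["opening"],s["grasp_force"],s["force"],s["ee_pos"])
robot.move_linear([g[0],g[1],.12],velocity=.1)
s=robot.get_state();print(s["time"],s["opening"],s["grasp_force"],s["force"])
sp=np.array([.556,.0385]); gp=sp-.08*d
yh=np.array([.230,.973]); pre=gp-.15*yh
robot.move_linear([pre[0],pre[1],.12],velocity=.15)
I=robot.camera_info("wrist"); im=robot.grab_frame("wrist"); cv2.imwrite("pics/w2.png",im[:,:,::-1]); np.save("w2.npy",I,allow_pickle=True)
s=robot.get_state();print(s["time"],s["ee_pos"],s["qpos"],s["force"])
E
```

```text
0.00104439240219385 0.7345195689413231 [-0.08824252 -0.4717006   2.37394701] [ 0.46481992 -0.29548267  0.0500274 ]
9.6333 0.0005052473643584826 0.0 [ 0.19873105  0.90758852 -1.44549457]
10.9 [ 0.44679434 -0.13685458  0.11993621] [ 0.2228779   0.24126429  0.00945711  2.07158832 -0.00280575  0.82876708
 -0.97138173] [ 0.35177501 -0.14517159 -0.54050937]
```

View pics/w2.png

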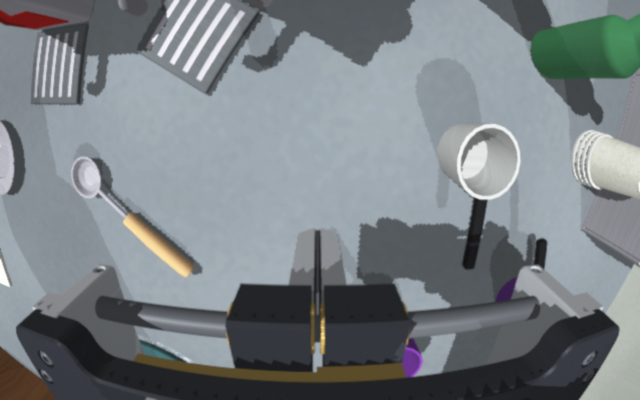

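The grasp missed: the fingers closed empty and the cup is still standing at about (490,160). I check where it is now.

```bash
python3 - <<'E'
from h import *
I=np.load("w2.npy",allow_pickle=True).item()
c=onz(I,(489,161),.06,True);h=onz(I,(469,265),.056,True);d=(c-h)[:2]
print(c,h,np.degrees(np.arctan2(d[1],d[0])),np.linalg.norm(d))
# where are the closed fingertips in the image: project the TCP and fingertip points
s=robot.get_state();R,_=cv2.Rodrigues(I["rvec"]);p=np.array(s["ee_pos"])
for dz in (-.019,0,.03):
    q=R@(p+[0,0,dz])+I["tvec"]; th=np.arctan2(np.hypot(q[0],q[1]),q[2]); u=q[:2]/np.hypot(q[0],q[1])*th*I["fx"]+[I["cx"],I["cy"]]; print(dz,u)
robot.gripper_to(.05)
im=robot.grab_frame("top"); cv2.imwrite("pics/top1.png",im[:,:,::-1])
T=robot.camera_info("top"); a=im[150:250,370:450]
cv2.imwrite("pics/top1c.png",cv2.resize(a,(480,600),interpolation=cv2.INTER_CUBIC)[:,:,::-1])
E
```

```text
[ 0.54009508 -0.26431612  0.06      ] [ 0.44090382 -0.30129463  0.056     ] 20.44546337799558 0.10585988580431761
-0.019 [318.06008031 224.74067548]
0 [318.11712058 235.60827417]
0.03 [318.22848508 257.14776792]
```

View pics/top1c.png

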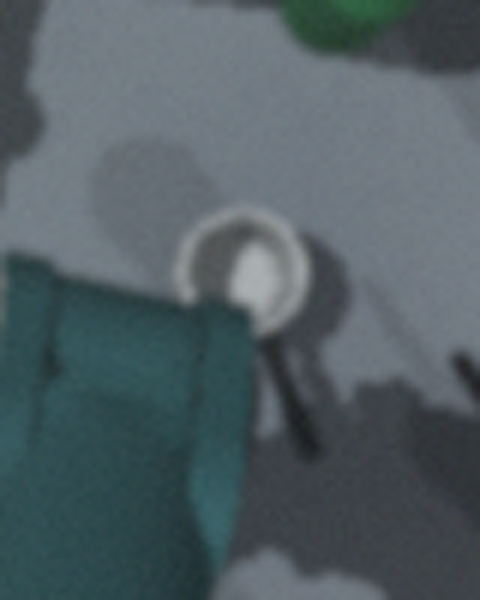

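The cup did not move and stands upright. I retry in steps, recording the finger opening and taking a look at the grasp pose.

```bash
python3 - <<'E'
from h import *
y=np.radians(20.8); d=np.array([np.cos(y),np.sin(y)])
g=np.array([.5397,-.2660])-.08*d
robot.move_linear([g[0],g[1],.12],velocity=.2,frame=down(y))
robot.move_linear([g[0],g[1],.048],velocity=.1)
s=robot.get_state();print(s["ee_pos"],s["opening"],s["force"])
a=robot.grab_frame("wrist")
for o in (.03,.02,.014,.011,.008):
    robot.gripper_to(o); s=robot.get_state(); print(o,s["opening"],s["grasp_force"],np.round(s["force"],2))
b=robot.grab_frame("wrist")
im=np.hstack([a[60:360,120:520],b[60:360,120:520]]); cv2.imwrite("pics/w3.png",im[:,:,::-1])
print(robot.get_state()["time"])
E
```

```text
[ 0.46523485 -0.29452975  0.04848507] 0.05029542504267758 [-0.25328198 -0.27002194  0.97839217]
0.03 0.029826915715768974 0.0 [-0.09 -0.14  0.25]
0.02 0.020045452293340645 0.0 [ 0.27 -0.37 -0.62]
0.014 0.01416984149767464 0.0 [ 0.79 -0.55 -0.54]
0.011 0.011719835261301973 18.362883031368256 [ 0.67 -0.64  0.32]
0.008 0.011445900541164535 30.00087797641754 [ 0.03 -1.28  0.66]
15.5083
```

View pics/w3.png

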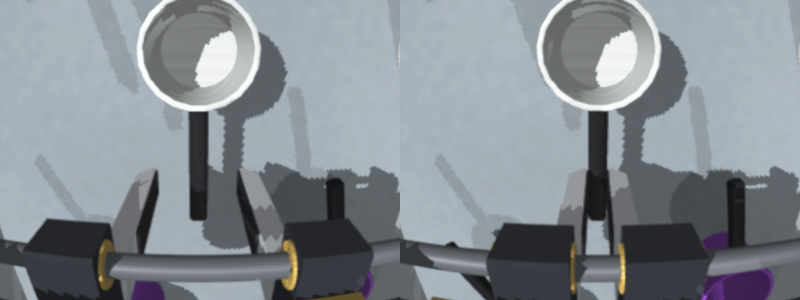

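The handle is now held with 30 N at 11.4 mm opening. I lift, carry, and hover at the side of the tray.

```bash
python3 - <<'E'
from h import *
s=robot.get_state(); p=np.array(s["ee_pos"]); R=np.array(s["tool_rot"]); d=R[:2,0]/np.linalg.norm(R[:2,0])
def st(n):
    s=robot.get_state(); print(n,round(s["time"],2),np.round(s["ee_pos"],4),round(s["opening"],4),round(s["grasp_force"],1),np.round(s["force"],2))
robot.move_linear([p[0],p[1],.10],velocity=.06); st("lift")
if robot.get_state()["opening"]<.008: raise SystemExit
sp=np.array([.556,.0385]); gp=sp-.08*d-(0,0); yh=np.array([.230,.973]); pre=gp-.15*yh
robot.move_linear([pre[0],pre[1],.10],velocity=.12)
robot.move_linear([pre[0],pre[1],.072],velocity=.06); st("pre")
I=robot.camera_info("wrist"); im=robot.grab_frame("wrist"); cv2.imwrite("pics/w4.png",im[:,:,::-1]); np.save("w4.npy",I,allow_pickle=True)
E
```

```text
lift 16.52 [ 0.4647 -0.2943  0.0996] 0.0106 30.0 [ 0.04  0.16 -2.41]
pre 18.62 [ 0.4467 -0.1359  0.0719] 0.0109 30.0 [ 0.85  0.15 -1.49]
```

View pics/w4.png

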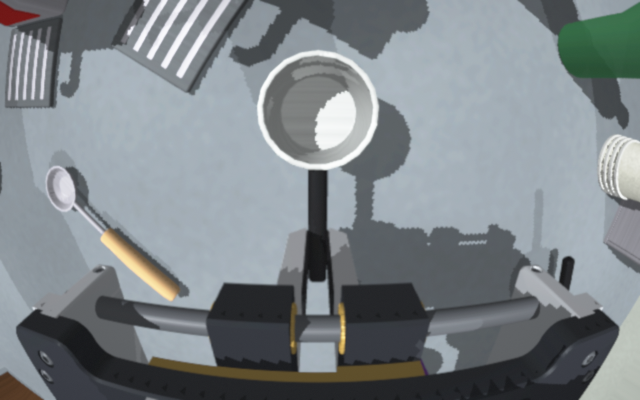

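```bash
python3 - <<'E'
from h import *
I=np.load("w4.npy",allow_pickle=True).item()
s=robot.get_state(); p=np.array(s["ee_pos"])
off=(onz(I,(318,110),p[2]+.0115,True)-p)[:2]; print("off",off,np.linalg.norm(off))
def st(n):
    s=robot.get_state(); print(n,round(s["time"],2),np.round(s["ee_pos"],4),round(s["opening"],4),round(s["grasp_force"],1),np.round(s["force"],2))
R=np.array(s["tool_rot"]); d=R[:2,0]/np.linalg.norm(R[:2,0])
off=(off+.08*d)/2
gp=np.array([.556,.0385])-off
robot.move_linear([gp[0],gp[1],.072],velocity=.08); st("over")
hit=robot.move_linear([gp[0],gp[1],.054],velocity=.015,threshold=3.); st(f"down {hit}")
robot.gripper_to(.032); robot.pause(.3); st("open")
robot.move_linear([gp[0],gp[1],.13],velocity=.06)
robot.move_linear([gp[0],gp[1],.36],velocity=.25); st("up")
q=robot.get_state()["qpos"]; print(q)
t=robot.grab_frame("top");sd=robot.grab_frame("side")
cv2.imwrite("pics/top2.png",t[:,:,::-1]);cv2.imwrite("pics/side2.png",sd[:,:,::-1])
I=robot.camera_info("wrist"); w=robot.grab_frame("wrist"); cv2.imwrite("pics/w5.png",w[:,:,::-1]); np.save("w5.npy",I,allow_pickle=True)
f=lambda a:cv2.resize(a,(400,300),interpolation=cv2.INTER_CUBIC)
cv2.imwrite("pics/place.png",np.vstack([np.hstack([f(sd[165:270,250:390]),f(t[130:235,260:400])]),np.hstack([f(w[0:300,120:520]),f(w[100:400,120:520])])])[:,:,::-1])
E
```

```text
off [0.074365  0.0284367] 0.07961657769728413
over 20.7 [0.4814 0.0097 0.072 ] 0.0112 30.0 [-0.12  0.15 -0.82]
down True 21.68 [0.4809 0.01   0.0555] 0.0108 30.0 [0.64 0.23 1.05]
open 22.52 [0.4807 0.01   0.0555] 0.0321 0.0 [-0.   -0.26  0.  ]
up 24.98 [0.481  0.0101 0.3587] 0.0322 0.0 [-0.05  0.36  0.33]
[-4.84979419e-02  4.23620020e-02 -3.77350128e-02  1.72718739e+00
  1.62123767e-03  1.37557153e+00 -1.29426585e+00]
```

View pics/place.png

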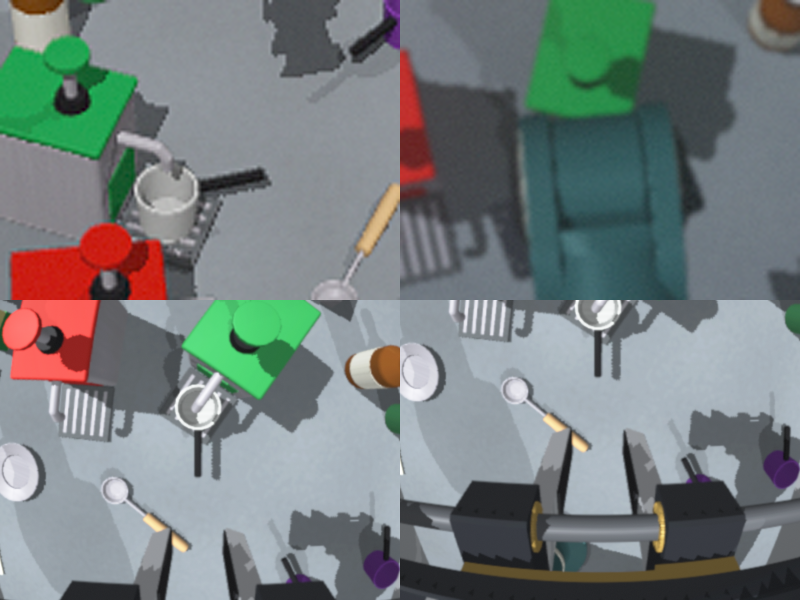

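The cup stands on the tray with the spout above its mouth; in the wrist view both are near (318,108). I check the numbers, then pump under force feedback.

```bash
python3 - <<'E'
from h import *
I=np.load("w5.npy",allow_pickle=True).item()
c=onz(I,(318,108.5),.068,True); sp=onz(I,(316,109),.101,True); k=onz(I,(377,25),.248,True)
print("cup",c,"spout",sp,"knob",k)
if np.linalg.norm((c-[.556,.0385,.068])[:2])>.011 or np.linalg.norm((k-[.657,.0155,.248])[:2])>.012: raise SystemExit("check")
k=(k[:2]+[.657,.0155])/2
F0=0
def fz(n=6):
    v=[]
    for _ in range(n): v.append(robot.get_state()["force"][2]); robot.pause(.02)
    return np.mean(v)-F0
R=np.array(robot.get_state()["tool_rot"])
robot.gripper_to(0.0)
robot.move_linear([k[0],k[1],.36],velocity=.2)
robot.move_linear([k[0],k[1],.275],velocity=.1)
robot.pause(.2); F0=fz(10); print("F0",F0,robot.get_state()["time"])
z=.275
for i in range(6):
    f=fz(4)
    if f>=12: break
    hit=robot.move_linear([k[0],k[1],.267-.041],velocity=.009,threshold=max(2.5,12.5-f))
    s=robot.get_state(); print(hit,round(s["time"],2),s["ee_pos"],round(s["force"][2]-F0,2))
    if not hit: break
    if fz(2)>17: break
zc=robot.get_state()["ee_pos"][2]
held=0
for i in range(30):
    f=fz(5); s=robot.get_state(); print(round(s["time"],2),round(s["ee_pos"][2],4),round(f,2))
    if 17<f<19.6:
        held+=1
        if held>9: break
        continue
    st=np.clip((18.2-f)/8e3*.7,-.0006,.0006)
    zc+=-st; robot.move_linear([k[0],k[1],zc],velocity=.01)
robot.move_linear([k[0],k[1],.30],velocity=.04)
s=robot.get_state();print("up",s["time"],s["ee_pos"],s["force"])
E
```

```text
cup [0.55349964 0.0374463  0.068     ] spout [0.55214179 0.03996757 0.101     ] knob [0.65291219 0.01553354 0.248     ]
F0 0.02683671846631966 28.1583
False 33.82 [0.65499471 0.01554962 0.22604091] 3.72
33.9 0.226 3.18
34.23 0.2254 3.03
34.57 0.2248 3.36
34.9 0.2242 3.29
35.23 0.2236 2.99
35.57 0.223 2.68
35.9 0.2224 3.33
36.23 0.2222 6.82
36.57 0.2216 7.64
36.9 0.221 7.46
37.23 0.2205 7.65
37.57 0.2199 7.72
37.9 0.2193 8.23
38.23 0.2187 8.26
38.57 0.2181 8.65
38.9 0.2176 8.86
39.23 0.217 8.86
39.57 0.2164 8.93
39.9 0.2158 8.98
40.23 0.2152 9.73
40.57 0.2149 12.51
40.9 0.2146 14.58
41.23 0.2144 15.85
41.57 0.2143 16.85
41.9 0.2142 16.97
42.23 0.2142 17.11
42.32 0.2141 18.09
42.4 0.2142 17.8
42.48 0.2141 18.33
42.57 0.2142 17.58
up 44.9 [0.6549002  0.01551623 0.29985438] [-0.9121128   0.60840135 -0.40314516]
```

The plunger rested on the second stop at 17–18 N for about a second, then was released. Last look before handing in.

```bash
python3 - <<'E'
from h import *
p=robot.get_state()["ee_pos"]
robot.move_linear([p[0]-.15,p[1],.38],velocity=.2)
s=robot.grab_frame("side"); w=robot.grab_frame("wrist")
f=lambda a:cv2.resize(a,(400,300),interpolation=cv2.INTER_CUBIC)
cv2.imwrite("pics/end.png",np.hstack([f(s[165:270,250:390]),f(w[0:300,120:520])])[:,:,::-1])
E
```

```text
(no output)
```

View pics/end.png

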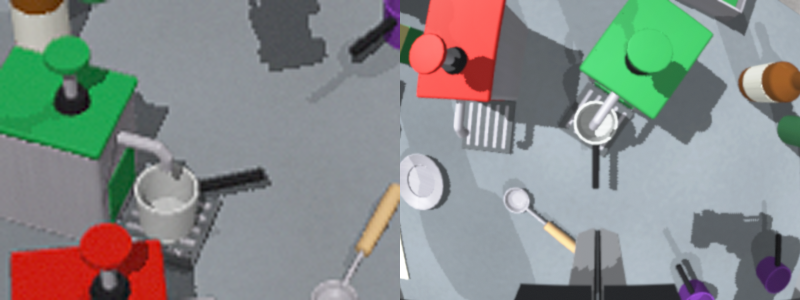

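The knob is back up at (68,55), the same place as before pumping. The cup stands unchanged under the spout, and the arm is clear.

```bash
python3 -c "
from rig import robot
print(robot.sign_off(), robot.get_state()['time'])"
```

```text
the job is handed in; nothing more can be done
the job is handed in; nothing more can be done
```

I handed the job in at about 46 s, but no verdict came back: the cup stands on the tray under the green spout, the green plunger was held on its second stop at 17–18 N for about a second and is back up, and the first grasp of the cup closed empty without moving it and was redone.

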